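# Seat the specimen block and hold the stage's index plunger clear

### The job

Push the aluminium specimen block on the microscope stage square and flush into the corner of the two fences, and leave it there. Then take the stage's sprung index plunger by its knob, pull it fully back so that its pin is clear of the seat hole, and keep it there: the program finishes with the gripper still holding the plunger fully back. Leave the other things on the bench where they are.

Things in the scene. Friction and masses are not known exactly. Their poses are not given: they have to be found in the camera images.
- stage: Fixed stage: white base 200 (x) x 258 (y) x 28 mm, on it a dark steel plate 200 x 220 mm, its top 50 mm above the bench. Origin: on the bench under the plate's centre. +x points to the far fence, +y to the side fence. The index plunger is at the middle of the -y edge. Yaw within 0.35 rad of the world's.
- fence_corner (a point): Inside corner of the two fence faces, on the plate's top; at x +82, y +92, z +50 mm in the stage's frame; axes as the stage's. The fences are aluminium strips 12 mm thick, 16 mm high (top 66 mm above the bench), along the plate's +x edge (inner face x = +82 mm) and +y edge (inner face y = +92 mm).
- block: Loose aluminium block 60 (x) x 44 (y) x 30 mm high, 0.2 to 0.33 kg (slides at under 4 N), a round black specimen 32 mm across standing 2 mm proud on top. Origin: centre of its underside. Lies on the plate 20 to 85 mm short of the fences, up to 0.35 rad askew to the stage; its +x end goes to the far fence, its +y long side to the side fence.
- block_corner (a point): The bottom corner of the block (its +x, +y corner) that belongs in the fence corner: at x +30, y +22, z 0 mm in the block's frame.
- bracket: Aluminium plunger bracket 46 (x) x 24 (y) x 30 mm high fixed on the stage's base, with the plunger it carries. Origin: centre of its underside, at x 0, y -134, z +28 mm in the stage's frame; axes as the stage's. Its top is 58 mm above the bench.
- knob_neck (a point): Middle of the neck of the plunger's black knob, on its level axis (along the stage's y), 40 mm above the bench; home: x 0, y -164 mm in the stage's frame; moves with the plunger. Neck 18 mm across, 32 mm long (16 mm either way), then at its outer (-y) end a flange 30 mm across, 8 mm thick, to hook behind. 2 mm from neck to bracket when home. Free below. Axes: the stage's.
- pin_tip (a point): Tip of the plunger's 8 mm steel pin; when home it is 10 mm inside the seat hole in the plate's edge; it moves with the plunger.
- seat_hole (a point): Mouth of the seat hole in the -y edge of the stage's plate, at x 0, y -110, z +40 mm in the stage's frame.
- plunger (a joint): Travel of the plunger in m: 0 = home, the pin in its seat hole; grows as the knob is pulled out along the stage's -y; 0.015 = fully back at its stop. The tip leaves the hole at 0.010. A spring pulls it home with 5 N at 0 and 10.5 N at 0.015.
- sample_box: Bystander: open grey plastic box 100 x 75 x 50 mm with one divider, left of the stage. Origin: centre of underside.
- beaker: Bystander: glass beaker 68 mm across, 85 mm high, beyond the stage's fence corner. Origin: centre of underside.
- marker: Bystander: marker pen 130 x 14 x 13 mm lying beyond the far fence. Origin: centre of underside, length along x.
- puck: Bystander: black resin specimen 32 mm across, 20 mm high, standing on the bench right of the stage beyond the plunger. Origin: centre of underside.
Not all that is in view belongs to the job. Of the things that look like the block, the largest one is meant.

How it is judged:
By the outcome, as a careful person would: the job done as asked, in the order asked, and still so for the second after the job is handed in, while the arm keeps its last pose, push and grip.
It also fails if it takes over 56 s, if anything falls off the work surface, if the arm or the gripper's body presses on something with over 40 N, if the wrist force passes 120 N, or if a joint passes its speed limit or range.

### The arm

A 6-joint arm with a two-finger parallel gripper is mounted at the origin on the work surface. World frame = base frame: x ahead of the robot, y to its left, z up, the work surface at z = 0. Lengths are in m, angles in degrees, forces in N, time in s.
With the tool pointing down it reaches from about 0.35 to 0.875 m from the base axis. Payload 4.2 kg.
Tool frame: the origin (TCP) lies midway between the tips of the shut fingers; the grasp point (between the pads) lies 19 mm behind it (r.pinch_z is the distance from the TCP to the grasp point, in m); z points along the fingers, y is the line along which they close (so a half turn about z gives the same grasp; the last joint's range is limited). The gripper opens to 87 mm and grips with 3 to 60 N. Pads are 19 mm wide; open, the fingers measure 117 mm over their backs; the gripper's body (75 mm by 190 mm) begins 51 mm behind the grasp point.
Start: joints at [-49.641, 22.042, 0.453, 0, -68.411, -14.817], TCP at [0.269, -0.564, 0.223] pointing down, gripper open.
Joint ranges: [-179.83, 179.83], [-69.29, 118.12], [-61.27, 80.66], [-181.25, 117.63], [-171.15, -9.14], [-177.46, 177.46]. Speed limits (degrees/s): [159.86, 159.86, 180, 180, 180, 180].

### API

Orientations are given as a 3x3 rotation matrix whose columns are the frame's x, y, z axes.
In Python, from station import r, imaging, models gives the robot as it stands. The module is installed in compiled form; this text tells all that it offers.
- The arm moves only by the tool apply_moves, never from a script. Its argument "moves" is a list of rows, each a list of 2 entries, a list of its own where there are three numbers: the shift along the tool's x, y, z in m, then the turn about the tool's z in degrees. A call has 1 to 5 rows; each row shifts and turns the commanded pose from where the row before left it, along the tool's axes as they then stand; what a row does not reach is not made up. A row lasts 1/12 s, in which the tool goes at most 41.7 mm and 7.16 degrees, less where a joint would pass 70% of its speed; a pose out of reach is approached as far as the arm can. A call is refused whole if a number of a shift passes 0.0417 or a number of a turn 7.16, either way. A call with a gripper value outside its range is refused whole. "hand" is the finger opening in m, from 0 to 0.087, set as the call begins (left out, the last holds). The fingers move at their own pace and stop on an object; the grip force is fixed at half the most. Time passes only in rows, so rows that do not move let the fingers close. It gives the time, the measured TCP pose, the force, the opening and the grip force at its end, in the units of the state.
- r.sense(): the state, without advancing time (a new reading comes with each control period).
- imaging.capture(name): name is "side" or "top"; returns a dict with "frame" (480x640x3 uint8, blue, green, red), "intrinsics" (3x3 intrinsics, pixels), "dist" ([k1, k2, p1, p2, k3] as OpenCV has them; the pictures are not rectified), "eye" and "orientation" of the camera in the world. Camera axes: x right, y down, z forward; pixel columns grow to the right and rows downward; lengths in m; the calibration is good to about 2 mm. A picture is of the moment at which its call begins. There is no depth.
- r.finish_job(): hands the job in; it is judged then, once.
Trained networks look in a picture, given as the dict that the camera call returned (one of the last four; its "shot" number tells which), for a name from the list of things; names that differ only in an ending like _2 or _b are one class to them, and where a whole thing is asked for, a point or a joint stands for the part that bears it (a point fixed in the world has none). Each returns a list of dicts, best first, with "confidence" (0 to 1); they miss things now and then, are a little off and sometimes report something else, mostly with a low value. They report only what shows in the picture. A call takes as long as a camera call. They do not tell look-alikes from the thing itself.
- models.cut_out(picture, target): "region" (480x640 bool, what is visible of it) and "extent" ([left, top, width, height] as shares, 0 to 1, of the picture: columns of its width, rows of its height, round what is visible of it).
- models.place_of(picture, target): "at" ([column, row] as shares, 0 to 1, of the picture: columns of its width, rows of its height: a listed point, or the origin of a listed thing).
The state is a dict: "time_s": time; "joints": joint angles; "joint_velocities": joint speeds; "effort": joint torques, N m; "tcp_pos": TCP position; "ee_rot": TCP orientation; "wrist_force": force on the tool from outside, world axes, zero at the start; "moment": the same for the moment, N m; "gripper_width": opening from 0.0 (shut) to 1.0 (fully open); "gripper_force": force on a finger pad.
Only numpy, scipy, OpenCV 4.12 (cv2) and the standard library are available. Lean on these libraries where they do the work, as an engineer would, in place of code of your own. Each camera call takes 0.05 s, during which the arm holds its last target. There are 200 camera calls.

## Working session

There is one attempt and no reset: what is moved stays moved. The work goes in short steps, Python scripts to look and compute and a tool call to move; the robot and the scene stay as the last step left them, time stands still between calls to the robot, and variables do not carry over. Pictures are saved under pics/ and viewed, at most 10 in all, crops included, and the job is handed in when it is done.

Besides the shell and the picture viewer there is one more tool, called as name(argument=value, ...), one argument or row to a line, values as JSON. apply_moves: Moves the arm, as the interface text tells. Its arguments: {"type":"object","properties":{"moves":{"type":"array"},"hand":{"type":"number"}},"required":["moves"]}

```bash
mkdir -p pics; cat > h.py <<'E'
import numpy as np, cv2
from station import r, imaging, models
def ray(p,uv):
    K=np.array(p["intrinsics"]);d=np.array(p["dist"])
    n=cv2.undistortPoints(np.array(uv,float).reshape(-1,1,2),K,d).reshape(-1,2)
    v=np.c_[n,np.ones(len(n))]@np.array(p["orientation"]).T
    return np.array(p["eye"]),v
def onz(p,uv,z):
    e,v=ray(p,uv); t=(z-e[2])/v[:,2]; return e+v*t[:,None]
def proj(p,X):
    R=np.array(p["orientation"]);e=np.array(p["eye"])
    rv,_=cv2.Rodrigues(R.T); return cv2.projectPoints(np.array(X,float).reshape(-1,1,3),rv,-R.T@e,np.array(p["intrinsics"]),np.array(p["dist"]))[0].reshape(-1,2)
E
python3 - <<'E'
from h import *
for n in ["top","side"]:
    p=imaging.capture(n); cv2.imwrite(f"pics/{n}0.png",p["frame"])
    print(n,np.round(p["eye"],3),np.round(p["orientation"],2).tolist(),np.round(p["intrinsics"],0).tolist())
    for t in ["stage","fence_corner","block","block_corner","bracket","knob_neck","pin_tip","seat_hole","puck","sample_box"]:
        print(t,[(np.round(np.array(o["at"])*[640,480],1).tolist(),round(o["confidence"],2)) for o in models.place_of(p,t)][:4])
print(r.sense())
E
```

```text
top [0.415 0.069 1.118] [[-0.03, -0.99, 0.14], [-1.0, 0.03, 0.01], [-0.01, -0.14, -0.99]] [[577.0, 0.0, 316.0], [0.0, 577.0, 247.0], [0.0, 0.0, 1.0]]
stage [([269.6, 260.1], 0.55)]
fence_corner [([235.9, 205.7], 0.62)]
block [([260.0, 257.5], 0.92), ([159.9, 311.0], 0.84), ([295.6, 373.1], 0.81), ([312.1, 185.7], 0.64)]
block_corner [([284.4, 383.9], 0.95), ([248.7, 243.0], 0.8), ([155.2, 298.0], 0.59)]
bracket [([341.0, 279.6], 0.82)]
knob_neck [([352.9, 281.7], 0.82)]
pin_tip [([319.7, 275.0], 0.81), ([269.1, 257.2], 0.48)]
seat_hole [([324.7, 271.1], 0.79), ([233.2, 204.0], 0.15)]
puck [([425.6, 285.6], 0.66)]
sample_box [([184.8, 242.6], 0.9)]
side [ 0.535 -0.506  0.775] [[1.0, -0.03, 0.03], [-0.04, -0.77, 0.64], [0.0, -0.64, -0.77]] [[543.0, 0.0, 321.0], [0.0, 543.0, 244.0], [0.0, 0.0, 1.0]]
stage [([311.7, 236.6], 0.69), ([325.8, 203.3], 0.67)]
fence_corner [([365.2, 194.2], 0.8)]
block [([267.2, 160.5], 0.95), ([198.1, 256.1], 0.84), ([307.3, 209.0], 0.56)]
block_corner [([280.5, 157.0], 0.88), ([189.4, 249.4], 0.74), ([324.1, 204.4], 0.56), ([284.8, 293.2], 0.27)]
bracket [([
[... 333 characters left out ...]
051e+01, -1.48176879e+01]), 'joint_velocities': array([-0.13249084, -0.02179512,  0.04513536,  0.02922689, -0.02473338,
        0.07372148]), 'effort': array([-1.64627607e-03, -3.90477562e+01,  1.87624043e+01,  4.22442734e+00,
        1.54586200e-02, -3.10800635e-05]), 'tcp_pos': array([ 0.26950292, -0.5638732 ,  0.22255275]), 'ee_rot': array([[-9.02269880e-01, -4.31171734e-01, -3.05327429e-06],
       [-4.31171734e-01,  9.02269880e-01,  1.77460522e-05],
       [-4.89671866e-06,  1.73282139e-05, -1.00000000e+00]]), 'wrist_force': array([ 0.14795047, -0.81367884, -0.82501006]), 'moment': array([ 0.01611331,  0.00421219, -0.03184399]), 'gripper_force': 0.0, 'gripper_width': 0.9981071484624529}
```

View pics/top0.png

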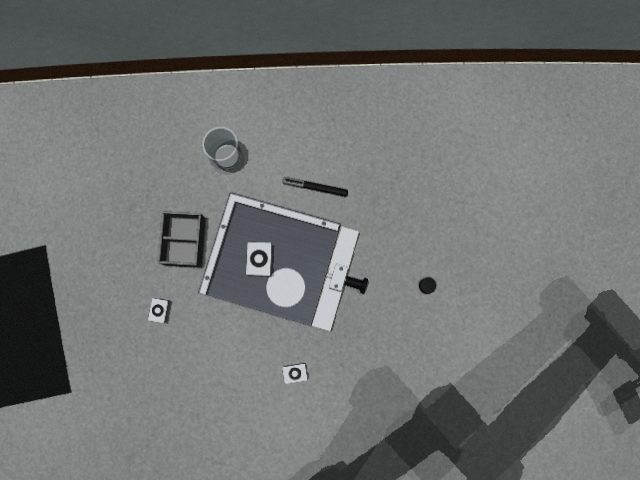

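View pics/side0.png

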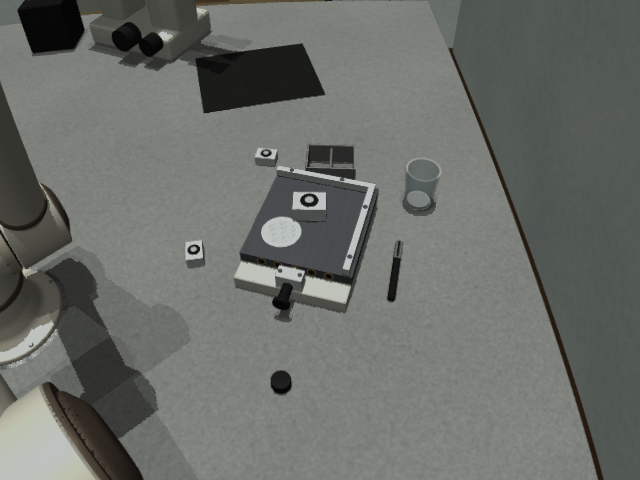

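The top view shows three candidates: a large block on the plate at (260,258), and two small look-alikes on the bench at (159,311) and (295,373). The largest, on the plate, is the one meant. Next I fit the poses and check them on a close crop.

```bash
cat >> h.py <<'E'
from scipy.optimize import least_squares
from scipy.spatial import ConvexHull
STG={"fence_corner":(.082,.092,.05),"knob_neck":(0,-.164,.04),"seat_hole":(0,-.11,.04),"bracket":(0,-.134,.028),"stage":(0,0,0)}
def T(q,P):
    c,s=np.cos(q[2]),np.sin(q[2]);P=np.atleast_2d(np.array(P,float))
    return np.c_[q[0]+c*P[:,0]-s*P[:,1],q[1]+s*P[:,0]+c*P[:,1],P[:,2]]
BOX=[(x,y,z) for x in(-.03,.03) for y in(-.022,.022) for z in(.05,.08)]
def hullmask(uv):
    m=np.zeros((480*4,640*4),np.uint8); h=cv2.convexHull((uv*4+1.5).astype(np.float32)).astype(int); cv2.fillPoly(m,[h],255)
    return cv2.resize(m,(640,480),interpolation=cv2.INTER_AREA)/255.
def fitblock(ps,q0):
    from scipy.optimize import minimize
    R=[(p,cv2.GaussianBlur(m.astype(float),(0,0),1)) for p,m in ps]
    f=lambda q:sum(((cv2.GaussianBlur(hullmask(proj(p,T(q,BOX))),(0,0),1)-m)**2).sum() for p,m in R)
    q0=np.array(q0)
    return minimize(f,q0,method="Nelder-Mead",options=dict(initial_simplex=q0+np.array([[0,0,0],[.006,0,0],[0,.006,0],[0,0,.1]]),xatol=1e-5,fatol=1e-3))
def outline(im,p,q,P,c,k,o):
    uv=((proj(p,T(q,P))+.5-o)*k).astype(int); cv2.polylines(im,[uv.reshape(-1,1,2)],True,c,1)
E
cat > look.py <<'E'
from h import *
import sys
def run(tag,draw=True,hint=None):
    ps=[];obs=[]
    out=[]
    for n in ["top","side"]:
        p=imaging.capture(n)
        for t,P in STG.items():
            o=models.place_of(p,t)
            if o and o[0]["confidence"]>.5 and t!="stage": obs.append((p,P,np.array(o[0]["at"])*[640,480],t,n))
        c=[o for o in models.cut_out(p,"block") ]
        if c:
            b=max(c,key=lambda o:np.asarray(o["region"]).sum()); m=np.asarray(b["region"]); ps.append((p,m)); print(n,"block px",m.sum(),b["confidence"],[int(x) for x in np.argwhere(m).mean(0)[::-1]])
        out.append(p)
    f=lambda q:np.concatenate([proj(p,T(q,P))[0]-u for p,P,u,_,_ in obs])
    s=least_squares(f,[.45,.1,0],loss="soft_l1")
    for (p,P,u,t,n),e in zip(obs,f(s.x).reshape(-1,2)): print(n,t,np.round(e,1))
    print("stage",np.round(s.x,4))
    q0=list(T(s.x,[(.01,.02,0)])[0][:2])+[s.x[2]]
    if ps:
        p,m=ps[0]; q0[:2]=onz(p,[np.argwhere(m).mean(0)[::-1]],.07)[0][:2]
        for sel in [ps]+[[x] for x in ps]:
            b=fitblock(sel,q0); print("block",np.round(b.x,4),round(b.fun,1))
            if sel is ps: B=b.x
    return out,s.x,B
if __name__=="__main__":
    out,s,b=run(sys.argv[1])
    np.save("pose.npy",np.r_[s,b])
    ims=[]
    for p in out:
        c=proj(p,T(s,[(0,0,.05)]))[0]; o=(c-[65,95]).round().astype(int)
        o=np.maximum(o,0); k=3
        im=cv2.resize(p["frame"][o[1]:o[1]+195,o[0]:o[0]+133],None,fx=k,fy=k,interpolation=cv2.INTER_CUBIC)
        outline(im,p,s,[(-.1,-.11,.05),(.1,-.11,.05),(.1,.11,.05),(-.1,.11,.05)],(0,255,0),k,o)
        outline(im,p,s,[(-.1,.092,.066),(.082,.092,.066),(.082,-.11,.066),(.082,.092,.066)],(255,255,0),k,o)
        outline(im,p,s,[(-.023,-.146,.058),(.023,-.146,.058),(.023,-.122,.058),(-.023,-.122,.058)],(0,255,255),k,o)
        outline(im,p,b,[(-.03,-.022,.08),(.03,-.022,.08),(.03,.022,.08),(-.03,.022,.08)],(0,0,255),k,o)
        ims.append(im)
    cv2.imwrite(f"pics/{sys.argv[1]}.png",np.hstack(ims))
E
python3 look.py c1
```

```text
top block px 824 0.77 [259, 259]
side block px 928 0.56 [308, 205]
top fence_corner [0.1 0.4]
top knob_neck [-0.1  1.8]
top seat_hole [2.1 0.8]
top bracket [-3.6 -0.2]
side fence_corner [ 0.6 -3.1]
side knob_neck [-0.1  0.9]
side seat_hole [1.8 1.1]
side bracket [ 0.2 -0.9]
stage [ 0.5475  0.1631 -0.2969]
block [ 0.5429  0.1797 -0.0425] 26.8
block [ 0.5429  0.1798 -0.028 ] 14.4
block [ 0.5431  0.1789 -0.0364] 11.5
```

View pics/c1.png

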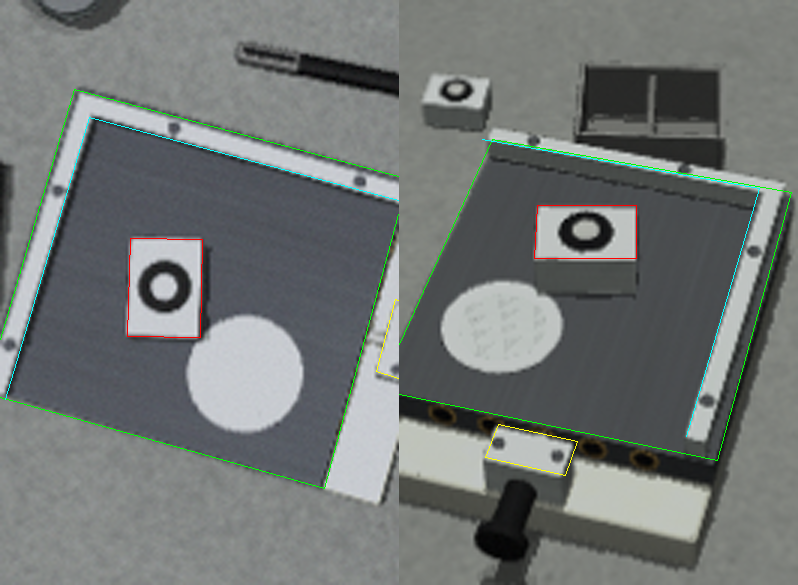

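The crop confirms the choice. The red outline fits the large block, with its ring specimen on top, and the fence and plate outlines lie on their edges. Relative to the stage, the block is at (-9, 14.5) mm and turned 14.6°. I'll turn to the block's yaw first, then go above it.

apply_moves(
  moves=[
    [[0,0,0],7.0],
    [[0,0,0],7.0],
    [[0,0,0],7.0],
    [[0,0,0],7.0],
  ],
  hand=0.087,
)

```text
time_s: 2.13
tcp_pos: [0.2695, -0.5639, 0.2226]
ee_rot: [[-0.999, 0.049, -0.0], [0.049, 0.999, -0.0], [0.0, -0.0, -1.0]]
wrist_force: [-0.4, 0.3, 0.5]
gripper_width: 0.995
gripper_force: 0.0
```

apply_moves(
  moves=[
    [[-0.012,0.0377,0],0],
    [[-0.012,0.0377,0],0],
    [[-0.012,0.0377,0],0],
    [[-0.012,0.0377,0],0],
    [[-0.012,0.0377,0],0],
  ],
)

```text
time_s: 2.55
tcp_pos: [0.3377, -0.3766, 0.2226]
ee_rot: [[-0.999, 0.043, 0.0], [0.043, 0.999, -0.0], [-0.0, -0.0, -1.0]]
wrist_force: [1.6, -0.1, -0.2]
gripper_width: 0.997
gripper_force: 0.0
```

apply_moves(
  moves=[
    [[-0.012,0.0377,0],0],
    [[-0.012,0.0377,0],0],
    [[-0.012,0.0377,0],0],
    [[-0.012,0.0377,0],0],
    [[-0.012,0.0377,0],0],
  ],
)

```text
time_s: 2.97
tcp_pos: [0.4058, -0.1906, 0.223]
ee_rot: [[-0.999, 0.043, 0.001], [0.043, 0.999, -0.0], [-0.001, -0.0, -1.0]]
wrist_force: [1.5, -0.5, 0.2]
gripper_width: 0.997
gripper_force: 0.0
```

apply_moves(
  moves=[
    [[-0.012,0.0377,0],0],
    [[-0.012,0.0377,0],0],
    [[-0.012,0.0377,0],0],
    [[-0.012,0.0377,0],0],
    [[-0.012,0.0377,0],0],
  ],
)

```text
time_s: 3.38
tcp_pos: [0.4739, -0.0046, 0.2231]
ee_rot: [[-0.999, 0.042, 0.001], [0.042, 0.999, 0.0], [-0.001, 0.0, -1.0]]
wrist_force: [0.6, -1.2, 0.6]
gripper_width: 0.995
gripper_force: 0.0
```

apply_moves(
  moves=[
    [[-0.012,0.0377,0],0],
    [[-0.012,0.0377,0],0],
    [[-0.012,0.0377,0],0],
    [[-0.012,0.0377,0],0],
    [[0,0,0],0],
  ],
)

```text
time_s: 3.8
tcp_pos: [0.5305, 0.1475, 0.2221]
ee_rot: [[-0.999, 0.038, 0.002], [0.038, 0.999, 0.001], [-0.002, 0.001, -1.0]]
wrist_force: [0.0, -0.8, -0.0]
gripper_width: 1.001
gripper_force: 0.0
```

```bash
cat >> h.py <<'E'
def go(xyz,yaw):
    "xyz target of TCP, yaw of tool y axis in deg: shift in tool axes after the turn"
    s=r.sense();R=np.array(s["ee_rot"]);a=np.degrees(np.arctan2(R[1,1],R[0,1]))
    d=np.array(xyz)-s["tcp_pos"];y=np.radians(yaw);Y=np.array([np.cos(y),np.sin(y),0]);Z=np.array([0,0,-1.]);X=np.cross(Y,Z)
    print("t",round(s["time_s"],2),"yaw",round(a,2),"tcp",np.round(s["tcp_pos"],4),"F",np.round(s["wrist_force"],1),"w",round(s["gripper_width"]*87,1),"gf",round(s["gripper_force"],1),"| turn",round(a-yaw,2),"shift mm",np.round(1e3*np.array([X@d,Y@d,Z@d]),1))
E
python3 -c "
from h import *
go((.543,.1797,.071),87.7)"
```

```text
t 3.8 yaw 87.83 tcp [0.5305 0.1475 0.2221] F [ 0.  -0.8 -0. ] w 87.1 gf 0.0 | turn 0.13 shift mm [-11.2  32.7 151.1]
```

apply_moves(
  moves=[
    [[-0.011,0.0327,0],0],
    [[0,0,0.04],0],
    [[0,0,0.04],0],
    [[0,0,0.04],0],
    [[0,0,0.015],0],
  ],
)

```text
time_s: 4.22
tcp_pos: [0.537, 0.1727, 0.082]
ee_rot: [[-0.999, 0.044, -0.009], [0.044, 0.999, -0.004], [0.008, -0.004, -1.0]]
wrist_force: [-1.1, -0.0, 0.0]
gripper_width: 1.001
gripper_force: 0.0
```

apply_moves(
  moves=[
    [[0,0,0.008],0],
    [[0,0,0.008],0],
    [[0,0,0],0],
    [[0,0,0],0],
  ],
)

```text
time_s: 4.55
tcp_pos: [0.5413, 0.1746, 0.0727]
ee_rot: [[-0.999, 0.043, 0.002], [0.043, 0.999, 0.001], [-0.002, 0.001, -1.0]]
wrist_force: [-0.8, -0.1, -0.5]
gripper_width: 1.005
gripper_force: 0.0
```

```bash
python3 -c "
from h import *
go((.543,.1797,.071),87.7)
p=imaging.capture('side');cv2.imwrite('pics/s2.png',cv2.resize(p['frame'][120:320,180:440],None,fx=3,fy=3))"
```

```text
t 4.55 yaw 87.56 tcp [0.5413 0.1746 0.0727] F [-0.8 -0.1 -0.5] w 87.4 gf 0.0 | turn -0.14 shift mm [-1.5  5.2  1.7]
```

View pics/s2.png

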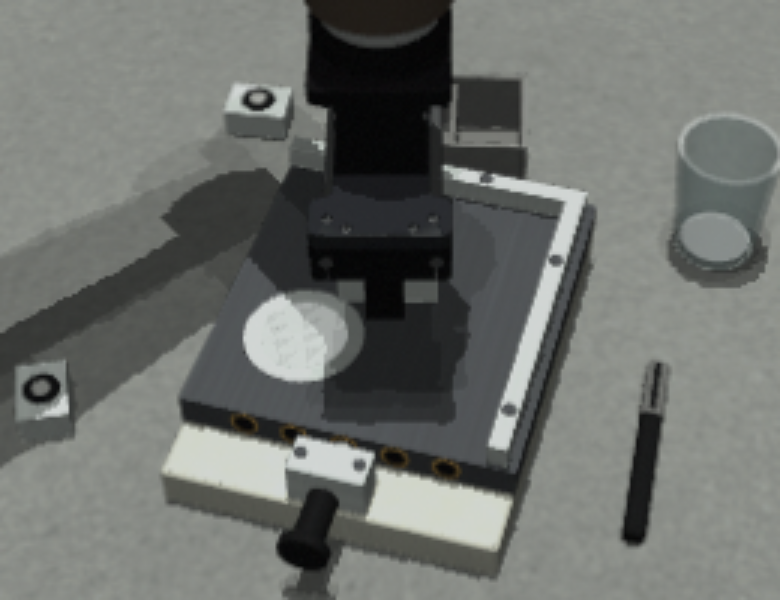

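The view shows the near finger just on the block's -y side, with the block's white top showing on either side of it at about (350,290) and (420,290). It is well centred, so I'll close.

apply_moves(
  moves=[
    [[-0.0015,0.005,0.001],0],
    [[0,0,0],0],
    [[0,0,0],0],
  ],
)

```text
time_s: 4.85
tcp_pos: [0.5427, 0.1797, 0.0714]
ee_rot: [[-0.999, 0.043, 0.002], [0.043, 0.999, 0.001], [-0.002, 0.001, -1.0]]
wrist_force: [0.8, -0.0, -0.2]
gripper_width: 1.0
gripper_force: 0.0
```

apply_moves(
  moves=[
    [[0,0,0],0],
    [[0,0,0],0],
    [[0,0,0],0],
    [[0,0,0],0],
    [[0,0,0],0],
  ],
  hand=0.03,
)

```text
time_s: 5.27
tcp_pos: [0.5421, 0.179, 0.0705]
ee_rot: [[-0.999, 0.043, -0.0], [0.043, 0.999, -0.0], [0.0, -0.0, -1.0]]
wrist_force: [-0.4, 0.5, -0.0]
gripper_width: 0.71
gripper_force: 0.0
```

apply_moves(
  moves=[
    [[0,0,0],0],
    [[0,0,0],0],
    [[0,0,0],0],
    [[0,0,0],0],
  ],
)

```text
time_s: 5.6
tcp_pos: [0.5421, 0.1791, 0.0706]
ee_rot: [[-0.999, 0.043, -0.0], [0.043, 0.999, -0.0], [0.0, -0.0, -1.0]]
wrist_force: [0.3, 0.3, 1.0]
gripper_width: 0.505
gripper_force: 29.9
```

```bash
python3 -c "
from h import *
q=np.load('pose.npy');s=q[:3];print(s,np.degrees(s[2]))
go(T(s,[(.048,.066,.071)])[0],90+np.degrees(s[2]))"
```

```text
[ 0.54747679  0.16312207 -0.29686704] -17.00922840578305
t 5.6 yaw 87.54 tcp [0.5421 0.1791 0.0706] F [0.3 0.3 1. ] w 43.9 gf 29.9 | turn 14.55 shift mm [-57.8  52.3  -0.4]
```

apply_moves(
  moves=[
    [[0,0,0],3.6],
    [[0,0,0],3.6],
    [[0,0,0],3.6],
    [[0,0,0],3.7],
  ],
)

```text
time_s: 5.93
tcp_pos: [0.5421, 0.1791, 0.0705]
ee_rot: [[-0.956, 0.295, -0.0], [0.295, 0.956, 0.0], [0.0, 0.0, -1.0]]
wrist_force: [-0.2, 0.2, -1.0]
gripper_width: 0.501
gripper_force: 29.9
```

apply_moves(
  moves=[
    [[-0.0115,0.0104,0],0],
    [[-0.0115,0.0104,0],0],
    [[-0.0115,0.0104,0],0],
    [[-0.0115,0.0104,0],0],
    [[-0.0115,0.0104,0],0],
  ],
)

```text
time_s: 6.35
tcp_pos: [0.6116, 0.2115, 0.0706]
ee_rot: [[-0.956, 0.292, -0.003], [0.292, 0.956, -0.002], [0.002, -0.003, -1.0]]
wrist_force: [-2.8, -1.7, 3.2]
gripper_width: 0.5
gripper_force: 29.9
```

apply_moves(
  moves=[
    [[0,0,0],0],
    [[0,0,0],0],
  ],
)

```text
time_s: 6.52
tcp_pos: [0.6133, 0.2126, 0.0706]
ee_rot: [[-0.957, 0.292, 0.002], [0.292, 0.957, 0.001], [-0.002, 0.002, -1.0]]
wrist_force: [1.9, 0.2, -0.5]
gripper_width: 0.502
gripper_force: 29.9
```

```bash
python3 -c "
from h import *
q=np.load('pose.npy');s=q[:3]
go(T(s,[(.052,.070,.071)])[0],90+np.degrees(s[2]))"; python3 look.py c2
```

```text
t 6.52 yaw 73.05 tcp [0.6133 0.2126 0.0706] F [ 1.9  0.2 -0.5] w 43.7 gf 29.9 | turn 0.06 shift mm [-3.5  3.4 -0.4]
top block px 485 0.29 [313, 186]
side block px 512 0.73 [194, 253]
top fence_corner [ 46.4 -32.4]
top knob_neck [-0.2 -0.3]
top seat_hole [1.  3.3]
top bracket [-0.3  0.2]
side fence_corner [-4.8 -4.8]
side knob_neck [2.3 0.5]
side seat_hole [ 1.1 -0.1]
side bracket [-3.1 -1.3]
stage [ 0.5365  0.1655 -0.2426]
block [ 0.6659  0.0963 -0.1736] 2291.7
block [0.675  0.0667 0.7697] 623.6
block [-0.2871  1.4972  2.7821] 464.4
```

View pics/c2.png

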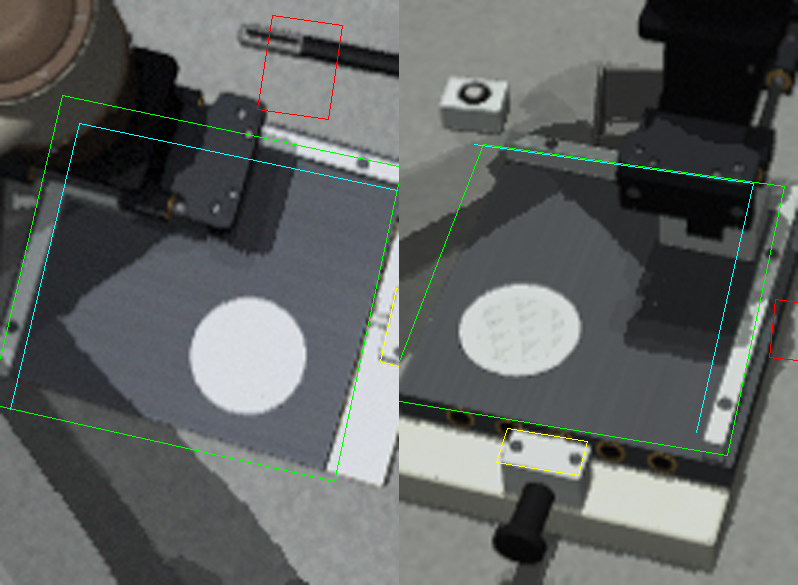

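That view is occluded: the gripper hides the block and the corner, so I'm discarding the refit and keeping the first stage pose. The side crop shows the held block square and close to the corner. Next I creep to the side fence, then to the far fence, watching the force.

```bash
python3 -c "
import numpy as np; np.save('stage.npy',[.54748,.16312,-.29687])"
```

apply_moves(
  moves=[
    [[0,0.001,0],0],
    [[0,0.001,0],0],
    [[0,0,0],0],
  ],
)

```text
time_s: 7.47
tcp_pos: [0.6126, 0.2135, 0.0706]
ee_rot: [[-0.957, 0.292, -0.001], [0.292, 0.957, -0.001], [0.001, -0.001, -1.0]]
wrist_force: [-2.0, -1.7, 2.2]
gripper_width: 0.497
gripper_force: 29.9
```

apply_moves(
  moves=[
    [[0,0.001,0],0],
    [[0,0,0],0],
  ],
)

```text
time_s: 7.63
tcp_pos: [0.6129, 0.2142, 0.0705]
ee_rot: [[-0.956, 0.292, -0.001], [0.292, 0.956, -0.001], [0.001, -0.002, -1.0]]
wrist_force: [-2.0, -3.1, 2.1]
gripper_width: 0.499
gripper_force: 30.0
```

apply_moves(
  moves=[
    [[0,0.001,0],0],
    [[0,0,0],0],
  ],
)

```text
time_s: 7.8
tcp_pos: [0.6129, 0.2143, 0.0706]
ee_rot: [[-0.956, 0.292, -0.002], [0.292, 0.956, -0.003], [0.001, -0.003, -1.0]]
wrist_force: [-1.8, -6.2, 4.2]
gripper_width: 0.501
gripper_force: 30.0
```

apply_moves(
  moves=[
    [[-0.001,0,0],0],
    [[-0.001,0,0],0],
    [[0,0,0],0],
  ],
)

```text
time_s: 8.05
tcp_pos: [0.613, 0.2141, 0.0705]
ee_rot: [[-0.956, 0.292, -0.006], [0.292, 0.956, -0.002], [0.005, -0.004, -1.0]]
wrist_force: [-7.5, -2.9, 7.1]
gripper_width: 0.496
gripper_force: 30.0
```

apply_moves(
  moves=[
    [[-0.001,0,0],0],
    [[0,0,0],0],
  ],
)

```text
time_s: 8.22
tcp_pos: [0.6134, 0.214, 0.0706]
ee_rot: [[-0.956, 0.292, -0.006], [0.292, 0.956, -0.002], [0.005, -0.004, -1.0]]
wrist_force: [-9.1, -3.3, 7.3]
gripper_width: 0.5
gripper_force: 30.0
```

apply_moves(
  moves=[
    [[-0.001,0,0],0],
    [[0,0,0],0],
  ],
)

```text
time_s: 8.38
tcp_pos: [0.6142, 0.2138, 0.0706]
ee_rot: [[-0.956, 0.292, -0.007], [0.292, 0.956, -0.003], [0.006, -0.004, -1.0]]
wrist_force: [-9.4, -3.0, 8.5]
gripper_width: 0.505
gripper_force: 29.9
```

apply_moves(
  moves=[
    [[-0.001,0,0],0],
    [[0,0,0],0],
  ],
)

```text
time_s: 8.55
tcp_pos: [0.615, 0.2135, 0.0706]
ee_rot: [[-0.956, 0.292, -0.007], [0.292, 0.956, -0.003], [0.006, -0.005, -1.0]]
wrist_force: [-9.6, -3.5, 8.2]
gripper_width: 0.5
gripper_force: 29.9
```

```bash
python3 -c "
from h import *
s=np.load('stage.npy')
go(T(s,[(.052,.070,.071)])[0],90+np.degrees(s[2]))
F=r.sense()['wrist_force'];print(T([0,0,-s[2]],F)[0],r.sense()['moment'])"
```

```text
t 8.55 yaw 73.02 tcp [0.615  0.2135 0.0706] F [-9.6 -3.5  8.2] w 43.5 gf 29.9 | turn 0.03 shift mm [-2.1  2.1 -0.4]
[-8.18930366 -6.11903612  8.16271138] [-0.78848108  2.6867242   0.01714511]
```

apply_moves(
  moves=[
    [[-0.001,0,0],0],
    [[0,0,0],0],
  ],
)

```text
time_s: 8.72
tcp_pos: [0.616, 0.2132, 0.0706]
ee_rot: [[-0.956, 0.292, -0.007], [0.292, 0.956, -0.003], [0.006, -0.005, -1.0]]
wrist_force: [-8.6, -1.7, 7.9]
gripper_width: 0.5
gripper_force: 29.9
```

apply_moves(
  moves=[
    [[-0.001,0,0],0],
    [[0,0,0],0],
  ],
)

```text
time_s: 8.88
tcp_pos: [0.6169, 0.2129, 0.0706]
ee_rot: [[-0.956, 0.292, -0.007], [0.292, 0.956, -0.003], [0.006, -0.005, -1.0]]
wrist_force: [-10.4, -2.3, 7.3]
gripper_width: 0.501
gripper_force: 29.9
```

apply_moves(
  moves=[
    [[-0.001,0,0],0],
    [[0,0,0],0],
  ],
)

```text
time_s: 9.05
tcp_pos: [0.6178, 0.2126, 0.0706]
ee_rot: [[-0.956, 0.292, -0.007], [0.292, 0.956, -0.003], [0.006, -0.005, -1.0]]
wrist_force: [-9.7, -2.0, 7.5]
gripper_width: 0.502
gripper_force: 29.9
```

```bash
python3 -c "
from h import *
s=np.load('stage.npy')
go(T(s,[(.052,.070,.071)])[0],90+np.degrees(s[2]))
F=r.sense()['wrist_force'];print(T([0,0,-s[2]],F)[0],r.sense()['moment'])"
```

```text
t 9.05 yaw 73.02 tcp [0.6178 0.2126 0.0706] F [-9.7 -2.   7.5] w 43.6 gf 29.9 | turn 0.03 shift mm [ 0.8  2.1 -0.4]
[-8.68628434 -4.69697671  7.52927067] [-0.77514491  2.73280237 -0.03389868]
```

apply_moves(
  moves=[
    [[0,0,0],0],
    [[0,0,0],0],
    [[0,0,0],0],
    [[0,0,0],0],
  ],
  hand=0.075,
)

```text
time_s: 9.38
tcp_pos: [0.6219, 0.2144, 0.0706]
ee_rot: [[-0.957, 0.291, 0.002], [0.291, 0.957, 0.001], [-0.001, 0.002, -1.0]]
wrist_force: [0.3, 0.5, 0.8]
gripper_width: 0.721
gripper_force: 0.0
```

apply_moves(
  moves=[
    [[0,0,-0.03],0],
    [[0,0,-0.04],0],
    [[0.03,-0.025,-0.01],0],
    [[0.033,-0.025,0],0],
    [[0.033,-0.025,0],0],
  ],
)

```text
time_s: 9.8
tcp_pos: [0.5075, 0.1703, 0.1515]
ee_rot: [[-0.956, 0.292, 0.003], [0.292, 0.956, 0.003], [-0.002, 0.004, -1.0]]
wrist_force: [-0.3, -0.5, -0.3]
gripper_width: 0.862
gripper_force: 0.0
```

apply_moves(
  moves=[
    [[0.033,-0.025,0],0],
    [[0.033,-0.025,0],0],
    [[0.033,-0.025,0],0],
    [[0,0,0],0],
  ],
  hand=0.0,
)

```text
time_s: 10.13
tcp_pos: [0.3831, 0.1225, 0.1492]
ee_rot: [[-0.956, 0.292, -0.006], [0.292, 0.956, -0.002], [0.005, -0.004, -1.0]]
wrist_force: [0.7, -0.9, -0.8]
gripper_width: 0.643
gripper_force: 0.0
```

```bash
python3 look.py c3
```

```text
top block px 865 0.62 [240, 219]
side block px 1514 0.36 [331, 159]
top fence_corner [-0.2  0.6]
top bracket [-2.3  2.8]
side fence_corner [0.3 2.1]
side knob_neck [3.1 2.9]
side seat_hole [ 0.7 -0.8]
side bracket [-0.6  0.1]
stage [ 0.5469  0.1615 -0.3101]
block [ 0.6178  0.2145 -0.2566] 2291.6
block [ 0.6182  0.2138 -0.2975] 8.0
block [ 0.5966  0.3032 -0.5263] 491.7
```

View pics/c3.png

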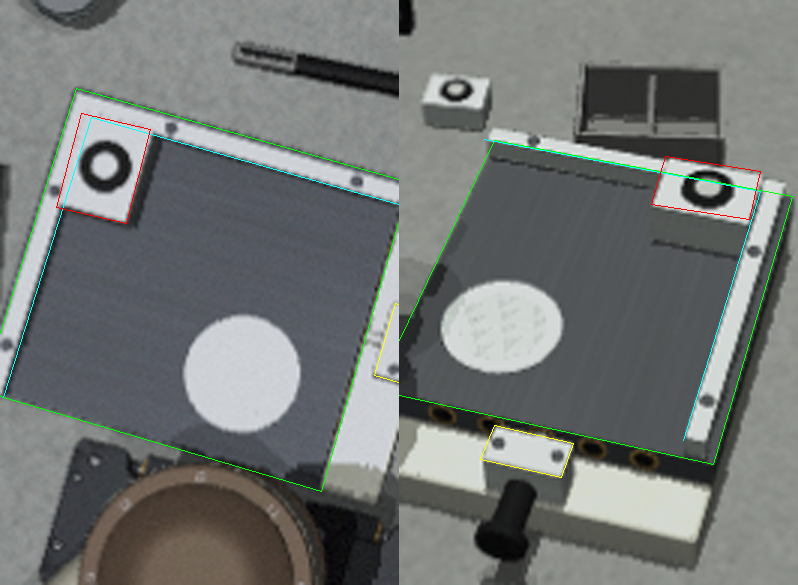

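The block sits in the corner; the top fit has it within 1 mm and 0.1° of home. I'll firm it up with the closed fingertips, pushing on the -x face and then on the -y face.

```bash
python3 -c "
from h import *
s=np.load('stage.npy')
go(T(s,[(-.005,.069,.058)])[0],90+np.degrees(s[2]))"
```

```text
t 10.83 yaw 73.03 tcp [0.391  0.127  0.1504] F [-0.3 -0.2 -0.3] w 3.4 gf 0.0 | turn 0.04 shift mm [-134.1  149.3   92.4]
```

apply_moves(
  moves=[
    [[-0.0268,0.0299,0],0],
    [[-0.0268,0.0299,0],0],
    [[-0.0268,0.0299,0],0],
    [[-0.0268,0.0299,0],0],
    [[-0.0268,0.0299,0],0],
  ],
)

```text
time_s: 11.25
tcp_pos: [0.5642, 0.2317, 0.1503]
ee_rot: [[-0.957, 0.292, -0.0], [0.292, 0.957, -0.0], [0.0, -0.0, -1.0]]
wrist_force: [0.2, 1.2, 1.0]
gripper_width: 0.008
gripper_force: 0.0
```

apply_moves(
  moves=[
    [[0,0,0],0],
    [[0,0,0.035],0],
    [[0,0,0.035],0],
    [[0,0,0.022],0],
    [[0,0,0],0],
  ],
)

```text
time_s: 11.67
tcp_pos: [0.559, 0.2286, 0.0528]
ee_rot: [[-0.956, 0.293, -0.01], [0.293, 0.956, -0.006], [0.008, -0.009, -1.0]]
wrist_force: [0.2, -0.7, -0.7]
gripper_width: 0.004
gripper_force: 0.0
```

apply_moves(
  moves=[
    [[-0.004,0,0],0],
    [[-0.004,0,0],0],
    [[-0.003,0,0],0],
    [[0,0,0],0],
  ],
)

```text
time_s: 12.0
tcp_pos: [0.575, 0.2282, 0.0607]
ee_rot: [[-0.956, 0.292, 0.004], [0.292, 0.956, 0.002], [-0.003, 0.003, -1.0]]
wrist_force: [-0.1, 0.0, 0.8]
gripper_width: 0.007
gripper_force: 0.0
```

```bash
python3 -c "
from h import *
s=np.load('stage.npy')
go(T(s,[(.013,.069,.058)])[0],90+np.degrees(s[2]))"
```

```text
t 12.0 yaw 73.02 tcp [0.575  0.2282 0.0607] F [-0.1  0.   0.8] w 0.6 gf 0.0 | turn 0.03 shift mm [-5.7 -1.3  2.7]
```

apply_moves(
  moves=[
    [[-0.002,-0.001,0.002],0],
    [[-0.001,0,0],0],
    [[-0.001,0,0],0],
    [[0,0,0],0],
  ],
)

```text
time_s: 12.33
tcp_pos: [0.5769, 0.2255, 0.0568]
ee_rot: [[-0.956, 0.292, 0.0], [0.292, 0.956, 0.0], [-0.0, 0.0, -1.0]]
wrist_force: [-0.2, 0.5, -0.1]
gripper_width: 0.003
gripper_force: 0.0
```

apply_moves(
  moves=[
    [[-0.001,0,0],0],
    [[-0.001,0,0],0],
    [[0,0,0],0],
  ],
)

```text
time_s: 12.58
tcp_pos: [0.5787, 0.225, 0.0566]
ee_rot: [[-0.957, 0.292, 0.0], [0.292, 0.957, 0.0], [-0.0, 0.0, -1.0]]
wrist_force: [-0.5, 0.2, 0.2]
gripper_width: 0.004
gripper_force: 0.0
```

apply_moves(
  moves=[
    [[-0.001,0,0],0],
    [[-0.001,0,0],0],
    [[0,0,0],0],
  ],
)

```text
time_s: 12.83
tcp_pos: [0.5791, 0.2246, 0.0565]
ee_rot: [[-0.956, 0.292, -0.003], [0.292, 0.956, -0.0], [0.003, -0.001, -1.0]]
wrist_force: [-5.3, 1.9, 3.7]
gripper_width: 0.002
gripper_force: 2.7
```

```bash
python3 -c "
from h import *
s=np.load('stage.npy')
go(T(s,[(.013,.069,.058)])[0],90+np.degrees(s[2]))"
```

```text
t 12.83 yaw 73.03 tcp [0.5791 0.2246 0.0565] F [-5.3  1.9  3.7] w 0.2 gf 2.7 | turn 0.03 shift mm [-0.7  1.  -1.5]
```

apply_moves(
  moves=[
    [[-0.001,0,0],0],
    [[0,0,0],0],
  ],
)

```text
time_s: 13.0
tcp_pos: [0.5791, 0.2245, 0.0565]
ee_rot: [[-0.956, 0.292, -0.004], [0.292, 0.956, -0.0], [0.004, -0.002, -1.0]]
wrist_force: [-7.3, 3.5, 5.4]
gripper_width: 0.005
gripper_force: 4.2
```

apply_moves(
  moves=[
    [[-0.001,0,0],0],
    [[0,0,0],0],
  ],
)

```text
time_s: 13.17
tcp_pos: [0.5791, 0.2245, 0.0565]
ee_rot: [[-0.956, 0.292, -0.006], [0.292, 0.956, -0.0], [0.006, -0.002, -1.0]]
wrist_force: [-10.1, 5.5, 6.4]
gripper_width: 0.005
gripper_force: 5.8
```

apply_moves(
  moves=[
    [[-0.001,0,0],0],
    [[0,0,0],0],
  ],
)

```text
time_s: 13.33
tcp_pos: [0.5792, 0.2245, 0.0565]
ee_rot: [[-0.956, 0.292, -0.007], [0.292, 0.956, -0.0], [0.007, -0.003, -1.0]]
wrist_force: [-12.7, 6.7, 8.3]
gripper_width: 0.006
gripper_force: 7.4
```

apply_moves(
  moves=[
    [[0.008,0,0],0],
    [[0.005,0,0],0],
    [[0,-0.035,0],0],
    [[0,-0.018,0],0],
    [[0,0,0],0],
  ],
)

```text
time_s: 13.75
tcp_pos: [0.5536, 0.1735, 0.0562]
ee_rot: [[-0.956, 0.294, -0.002], [0.294, 0.956, -0.001], [0.002, -0.002, -1.0]]
wrist_force: [-0.3, -0.2, 0.4]
gripper_width: 0.002
gripper_force: 0.0
```

```bash
python3 -c "
from h import *
s=np.load('stage.npy')
go(T(s,[(.052,.019,.058)])[0],90+np.degrees(s[2]))"
```

```text
t 13.75 yaw 72.9 tcp [0.5536 0.1735 0.0562] F [-0.3 -0.2  0.4] w 0.2 gf 0.0 | turn -0.09 shift mm [-49.2   7.3  -1.8]
```

apply_moves(
  moves=[
    [[-0.025,0,-0.002],0],
    [[-0.024,0,0],0],
    [[0,0.004,0],0],
    [[0,0.003,0],0],
    [[0,0,0],0],
  ],
)

```text
time_s: 14.17
tcp_pos: [0.6043, 0.1695, 0.0581]
ee_rot: [[-0.957, 0.292, -0.0], [0.292, 0.957, -0.0], [0.0, -0.0, -1.0]]
wrist_force: [0.2, -0.9, 0.2]
gripper_width: 0.004
gripper_force: 0.0
```

apply_moves(
  moves=[
    [[0,0.002,0],0],
    [[0,0.002,0],0],
    [[0,0.001,0],0],
    [[0,0,0],0],
  ],
)

```text
time_s: 14.5
tcp_pos: [0.6056, 0.1743, 0.0587]
ee_rot: [[-0.957, 0.291, 0.0], [0.291, 0.957, 0.0], [-0.0, 0.0, -1.0]]
wrist_force: [0.4, -0.0, 0.4]
gripper_width: 0.005
gripper_force: 0.0
```

apply_moves(
  moves=[
    [[0,0.001,0],0],
    [[0,0.001,0],0],
    [[0,0.001,0],0],
    [[0,0,0],0],
  ],
)

```text
time_s: 14.83
tcp_pos: [0.6068, 0.1769, 0.0586]
ee_rot: [[-0.957, 0.292, 0.0], [0.292, 0.957, 0.0], [-0.0, 0.0, -1.0]]
wrist_force: [-0.3, 0.1, -0.2]
gripper_width: 0.007
gripper_force: 0.0
```

```bash
python3 -c "
from h import *
s=np.load('stage.npy')
go(T(s,[(.052,.033,.058)])[0],90+np.degrees(s[2]))"
```

```text
t 14.83 yaw 73.05 tcp [0.6068 0.1769 0.0586] F [-0.3  0.1 -0.2] w 0.6 gf 0.0 | turn 0.06 shift mm [0.7 2.5 0.6]
```

apply_moves(
  moves=[
    [[0,0.001,0],0],
    [[0,0.001,0],0],
    [[0,0.001,0],0],
    [[0,0,0],0],
  ],
)

```text
time_s: 15.17
tcp_pos: [0.6077, 0.1797, 0.0586]
ee_rot: [[-0.957, 0.292, 0.0], [0.292, 0.957, 0.0], [-0.0, 0.0, -1.0]]
wrist_force: [0.1, 0.7, 0.9]
gripper_width: 0.002
gripper_force: 0.0
```

apply_moves(
  moves=[
    [[0,0.001,0],0],
    [[0,0.001,0],0],
    [[0,0,0],0],
  ],
)

```text
time_s: 15.42
tcp_pos: [0.6083, 0.1816, 0.0586]
ee_rot: [[-0.957, 0.292, 0.0], [0.292, 0.957, 0.0], [-0.0, 0.0, -1.0]]
wrist_force: [0.3, -0.6, 0.9]
gripper_width: 0.007
gripper_force: 0.0
```

apply_moves(
  moves=[
    [[0,0.001,0],0],
    [[0,0.001,0],0],
    [[0,0,0],0],
  ],
)

```text
time_s: 15.67
tcp_pos: [0.6081, 0.1827, 0.0584]
ee_rot: [[-0.956, 0.292, -0.002], [0.292, 0.956, -0.001], [0.001, -0.002, -1.0]]
wrist_force: [-1.4, -3.2, 0.9]
gripper_width: 0.004
gripper_force: 1.5
```

apply_moves(
  moves=[
    [[0,0.001,0],0],
    [[0,0,0],0],
  ],
)

```text
time_s: 15.83
tcp_pos: [0.6081, 0.1828, 0.0584]
ee_rot: [[-0.956, 0.292, -0.003], [0.292, 0.956, -0.003], [0.002, -0.003, -1.0]]
wrist_force: [-2.0, -5.8, 2.6]
gripper_width: 0.005
gripper_force: 2.9
```

apply_moves(
  moves=[
    [[0,0.001,0],0],
    [[0,0,0],0],
  ],
)

```text
time_s: 16.0
tcp_pos: [0.608, 0.1828, 0.0584]
ee_rot: [[-0.956, 0.292, -0.004], [0.292, 0.956, -0.004], [0.003, -0.005, -1.0]]
wrist_force: [-1.6, -7.1, 2.1]
gripper_width: 0.008
gripper_force: 4.0
```

apply_moves(
  moves=[
    [[0,0.001,0],0],
    [[0,0.001,0],0],
    [[0,0,0],0],
  ],
)

```text
time_s: 16.25
tcp_pos: [0.608, 0.1829, 0.0584]
ee_rot: [[-0.956, 0.293, -0.006], [0.293, 0.956, -0.007], [0.004, -0.008, -1.0]]
wrist_force: [-1.5, -12.5, 5.4]
gripper_width: 0.003
gripper_force: 6.2
```

```bash
python3 -c "
from h import *
s=np.load('stage.npy')
go(T(s,[(.052,.033,.058)])[0],90+np.degrees(s[2]))"
```

```text
t 16.25 yaw 72.97 tcp [0.608  0.1829 0.0584] F [ -1.5 -12.5   5.4] w 0.2 gf 6.2 | turn -0.02 shift mm [ 0.1 -3.6  0.4]
```

Both pushes ended on a firm stop at about 13 N. I'll back off, rise clear of the stage and look at the block and the knob again.

apply_moves(
  moves=[
    [[0,-0.012,0],0],
    [[0,-0.01,-0.03],0],
    [[0.01,0,-0.04],0],
    [[0.035,0,-0.02],0],
    [[0.04,0,0],0],
  ],
  hand=0.05,
)

```text
time_s: 16.67
tcp_pos: [0.5262, 0.1929, 0.1538]
ee_rot: [[-0.956, 0.293, 0.012], [0.293, 0.956, 0.007], [-0.009, 0.01, -1.0]]
wrist_force: [0.3, 2.1, 1.2]
gripper_width: 0.301
gripper_force: 0.0
```

apply_moves(
  moves=[
    [[0.04,0,0],0],
    [[0.04,0,0],0],
    [[0.04,0,0],0],
    [[0.04,0,0],0],
    [[0,0,0],0],
  ],
)

```text
time_s: 17.08
tcp_pos: [0.3641, 0.2384, 0.1488]
ee_rot: [[-0.958, 0.286, -0.001], [0.286, 0.958, 0.002], [0.002, 0.002, -1.0]]
wrist_force: [-0.2, -0.1, -0.5]
gripper_width: 0.563
gripper_force: 0.0
```

```bash
python3 - <<'E'
from h import *
s=np.load('stage.npy')
print(np.round(r.sense()["joints"],1))
go(T(s,[(0,-.168,.12)])[0],np.degrees(s[2]))
ims=[];obs=[]
for n in ["top","side"]:
    p=imaging.capture(n)
    for t,P in STG.items():
        o=models.place_of(p,t)
        if o: u=np.array(o[0]["at"])*[640,480]; obs.append((n,t,round(o[0]["confidence"],2),np.round(T([0,0,-s[2]],[onz(p,[u],P[2])[0]-np.r_[s[:2],0]])[0]*1e3-np.array(P)*1e3,1)))
    m=[np.asarray(o["region"]) for o in models.cut_out(p,"block")]
    uv=proj(p,T(s,[(.052,.07,.07)]))[0]
    m=[x for x in m if x[int(uv[1]),int(uv[0])]]
    if m:
        b=fitblock([(p,m[0])],T(s,[(.052,.07,0)])[0][:2].tolist()+[s[2]]); print(n,"block in stage",np.round(T([0,0,-s[2]],[[*(b.x[:2]-s[:2]),0]])*1e3,1),np.degrees(b.x[2]-s[2]),b.fun)
    o=(uv-[28,36]).astype(int);ims.append(cv2.resize(p["frame"][o[1]:o[1]+72,o[0]:o[0]+56],None,fx=7,fy=7,interpolation=cv2.INTER_CUBIC))
for o in obs: print(*o)
cv2.imwrite("pics/c4.png",np.hstack(ims))
E
```

```text
[  54.7    7.8  -31.1   -0.2  -51.  -161.2]
t 17.08 yaw 73.35 tcp [0.3641 0.2384 0.1488] F [-0.2 -0.1 -0.5] w 49.0 gf 0.0 | turn 90.36 shift mm [-186.4  197.4   28.8]
side block in stage [[53.6 68.7  0. ]] -1.7126874797841738 3.6466157797491543
top knob_neck 0.48 [-2.2 -1.1  0. ]
top seat_hole 0.71 [ -1.5 108.9   0. ]
top bracket 0.67 [ 1.6 -4.   0. ]
top stage 0.74 [-1.1  7.   0. ]
side fence_corner 0.92 [ 2.5 -6.6 -0. ]
side knob_neck 0.76 [-0.8  4.6  0. ]
side seat_hole 0.71 [-1.3  3.1  0. ]
side bracket 0.97 [ 2.5 -0.1  0. ]
side stage 0.95 [-2.4 -3.7  0. ]
```

View pics/c4.png

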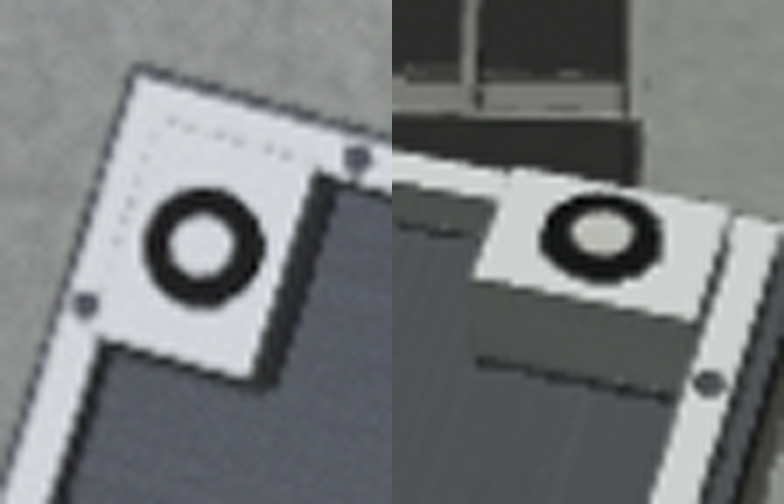

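The block is flush. In the top crop only a thin dotted seam shows along both fences (around (160,125) to (290,155) and (125,240)), parallel to them. The side crop also shows it tight in the corner. Next, the plunger: turn the tool so the fingers close along the stage's x, then go above the knob.

apply_moves(
  moves=[
    [[0,0,0],-7.1],
    [[0,0,0],-7.1],
    [[0,0,0],-7.1],
    [[0,0,0],-7.1],
    [[0,0,0],-7.1],
  ],
)

```text
time_s: 18.2
tcp_pos: [0.3692, 0.2376, 0.1485]
ee_rot: [[-0.946, -0.324, 0.0], [-0.324, 0.946, 0.0], [-0.0, 0.0, -1.0]]
wrist_force: [-0.3, 0.4, 0.3]
gripper_width: 0.576
gripper_force: 0.0
```

apply_moves(
  moves=[
    [[0,0,0],-7.1],
    [[0,0,0],-7.1],
    [[0,0,0],-7.1],
    [[0,0,0],-7.1],
    [[0,0,0],-7.1],
  ],
)

```text
time_s: 18.62
tcp_pos: [0.3692, 0.2376, 0.1485]
ee_rot: [[-0.582, -0.813, -0.0], [-0.813, 0.582, 0.0], [-0.0, 0.0, -1.0]]
wrist_force: [0.3, -0.1, 0.6]
gripper_width: 0.571
gripper_force: 0.0
```

apply_moves(
  moves=[
    [[0,0,0],-7.1],
    [[0,0,0],-7.1],
    [[0,0,0],-4.4],
    [[0,0,0],0],
  ],
)

```text
time_s: 18.95
tcp_pos: [0.3692, 0.2376, 0.1486]
ee_rot: [[-0.297, -0.955, 0.0], [-0.955, 0.297, 0.0], [-0.0, -0.0, -1.0]]
wrist_force: [-0.1, 0.2, 1.0]
gripper_width: 0.576
gripper_force: 0.0
```

```bash
python3 - <<'E'
from h import *
s=np.load('stage.npy')
go(T(s,[(0,-.168,.12)])[0],180+np.degrees(s[2]))
E
```

```text
t 18.95 yaw 162.71 tcp [0.3692 0.2376 0.1486] F [-0.1  0.2  1. ] w 50.1 gf 0.0 | turn -0.28 shift mm [ 187.1 -192.2   28.6]
```

apply_moves(
  moves=[
    [[0.0267,-0.0275,0],0],
    [[0.0267,-0.0275,0],0],
    [[0.0267,-0.0275,0],0],
    [[0.0267,-0.0275,0],0],
    [[0.0267,-0.0275,0],0],
  ],
)

```text
time_s: 19.37
tcp_pos: [0.4612, 0.0676, 0.1487]
ee_rot: [[-0.3, -0.954, 0.0], [-0.954, 0.3, 0.0], [-0.0, -0.0, -1.0]]
wrist_force: [1.2, 0.3, 0.1]
gripper_width: 0.576
gripper_force: 0.0
```

apply_moves(
  moves=[
    [[0.0267,-0.0275,0],0],
    [[0.0267,-0.0275,0],0],
    [[0,0,0],-0.3],
    [[0,0,0],0],
    [[0,0,0],0],
  ],
)

```text
time_s: 19.78
tcp_pos: [0.4968, 0.0015, 0.1482]
ee_rot: [[-0.296, -0.955, -0.001], [-0.955, 0.296, -0.0], [0.0, 0.001, -1.0]]
wrist_force: [-0.6, 0.1, -0.4]
gripper_width: 0.575
gripper_force: 0.0
```

```bash
python3 - <<'E'
from h import *
s=np.load('stage.npy')
go(T(s,[(0,-.168,.021)])[0],180+np.degrees(s[2]))
p=imaging.capture("side")
o=models.place_of(p,"knob_neck");print(o[:1])
uv=proj(p,T(s,[(0,-.164,.04)]))[0];print(uv)
o=(uv-[60,60]).astype(int);cv2.imwrite("pics/k1.png",cv2.resize(p["frame"][o[1]:o[1]+110,o[0]:o[0]+130],None,fx=5,fy=5,interpolation=cv2.INTER_CUBIC))
E
```

```text
t 19.78 yaw 162.8 tcp [0.4968 0.0015 0.1482] F [-0.6  0.1 -0.4] w 50.0 gf 0.0 | turn -0.19 shift mm [ -1.3  -1.2 127.2]
[{'at': [0.4441, 0.6062], 'confidence': 0.58}]
[285.92881503 292.99354472]
```

View pics/k1.png

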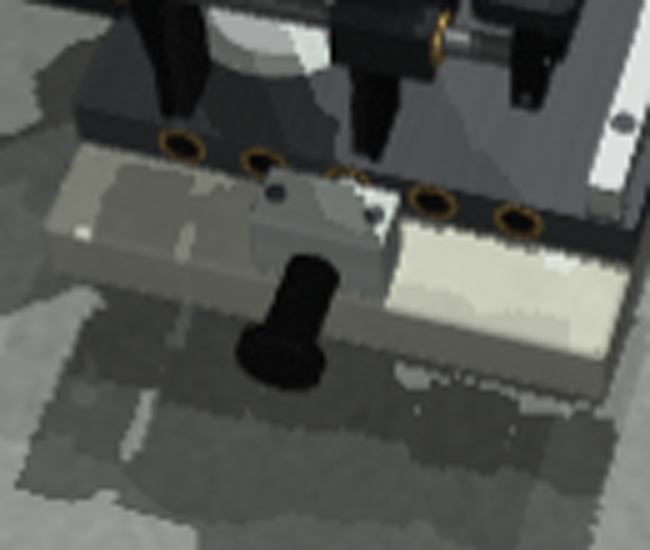

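The neck shows from (315,260) to the flange at about (285,355) in the crop, and its middle matches the predicted (305,305). I'll descend around it with a slow end and close.

apply_moves(
  moves=[
    [[-0.001,-0.001,0.03],0],
    [[0,0,0.03],0],
    [[0,0,0.025],0],
    [[0,0,0.015],0],
    [[0,0,0.01],0],
  ],
)

```text
time_s: 20.3
tcp_pos: [0.4968, 0.0036, 0.0368]
ee_rot: [[-0.291, -0.957, -0.003], [-0.957, 0.291, -0.001], [0.002, 0.003, -1.0]]
wrist_force: [1.0, 0.8, 0.1]
gripper_width: 0.574
gripper_force: 0.0
```

apply_moves(
  moves=[
    [[0,0,0.008],0],
    [[0,0,0.006],0],
    [[0,0,0.003],0],
    [[0,0,0],0],
    [[0,0,0],0],
  ],
)

```text
time_s: 20.72
tcp_pos: [0.4988, 0.0028, 0.022]
ee_rot: [[-0.293, -0.956, 0.001], [-0.956, 0.293, 0.0], [-0.001, -0.001, -1.0]]
wrist_force: [0.1, -0.5, -0.3]
gripper_width: 0.574
gripper_force: 0.0
```

```bash
python3 - <<'E'
from h import *
s=np.load('stage.npy')
go(T(s,[(0,-.168,.021)])[0],180+np.degrees(s[2]))
E
```

```text
t 20.72 yaw 162.97 tcp [0.4988 0.0028 0.022 ] F [ 0.1 -0.5 -0.3] w 50.0 gf 0.0 | turn -0.02 shift mm [0.4 0.3 1. ]
```

apply_moves(
  moves=[
    [[0,0,0.001],0],
    [[0,0,0],0],
    [[0,0,0],0],
    [[0,0,0],0],
    [[0,0,0],0],
  ],
  hand=0.0,
)

```text
time_s: 21.13
tcp_pos: [0.4985, 0.0024, 0.0208]
ee_rot: [[-0.294, -0.956, 0.0], [-0.956, 0.294, 0.0], [-0.0, -0.0, -1.0]]
wrist_force: [0.0, -1.4, 0.2]
gripper_width: 0.279
gripper_force: 0.0
```

apply_moves(
  moves=[
    [[0,0,0],0],
    [[0,0,0],0],
    [[0,0,0],0],
  ],
)

```text
time_s: 21.38
tcp_pos: [0.4957, 0.0027, 0.0203]
ee_rot: [[-0.295, -0.955, -0.005], [-0.956, 0.295, 0.0], [0.002, 0.005, -1.0]]
wrist_force: [-7.3, 5.6, 4.2]
gripper_width: 0.198
gripper_force: 30.0
```

```bash
python3 - <<'E'
from h import *
s=np.load('stage.npy')
go(T(s,[(0,-.168,.021)])[0],180+np.degrees(s[2]))
E
```

```text
t 21.38 yaw 162.84 tcp [0.4957 0.0027 0.0203] F [-7.3  5.6  4.2] w 17.2 gf 30.0 | turn -0.15 shift mm [-0.6 -2.6 -0.7]
```

The grip is on the neck, with an 18 mm opening at 30 N. I'll relieve the sideways load and then pull back along the tool's +x.

apply_moves(
  moves=[
    [[0,0.0015,0],0],
    [[0,0.001,0],0],
    [[0,0,0],0],
  ],
)

```text
time_s: 21.63
tcp_pos: [0.4956, 0.0028, 0.0204]
ee_rot: [[-0.294, -0.956, -0.001], [-0.956, 0.294, -0.0], [0.001, 0.001, -1.0]]
wrist_force: [-0.1, -1.7, -0.7]
gripper_width: 0.194
gripper_force: 30.0
```

apply_moves(
  moves=[
    [[0.003,0,0],0],
    [[0.003,0,0],0],
    [[0.003,0,0],0],
    [[0.003,0,0],0],
    [[0,0,0],0],
  ],
)

```text
time_s: 22.05
tcp_pos: [0.4926, -0.007, 0.0204]
ee_rot: [[-0.294, -0.956, 0.001], [-0.956, 0.294, 0.002], [-0.002, -0.0, -1.0]]
wrist_force: [-2.5, 9.6, -1.5]
gripper_width: 0.197
gripper_force: 30.0
```

apply_moves(
  moves=[
    [[0.002,0,0],0],
    [[0.001,0,0],0],
    [[0,0,0],0],
  ],
)

```text
time_s: 22.3
tcp_pos: [0.4918, -0.0094, 0.0204]
ee_rot: [[-0.294, -0.956, 0.001], [-0.956, 0.294, 0.002], [-0.003, -0.0, -1.0]]
wrist_force: [-2.5, 11.2, -0.9]
gripper_width: 0.199
gripper_force: 30.0
```

```bash
python3 - <<'E'
from h import *
s=np.load('stage.npy')
go(T(s,[(0,-.168-.015,.021)])[0],180+np.degrees(s[2]))
print(T([0,0,-s[2]],[r.sense()['wrist_force']]))
E
```

```text
t 22.3 yaw 162.9 tcp [ 0.4918 -0.0094  0.0204] F [-2.5 11.2 -0.9] w 17.3 gf 30.0 | turn -0.09 shift mm [ 1.7 -2.8 -0.6]
[[-5.67354636  9.99609272 -0.85842884]]
```

apply_moves(
  moves=[
    [[0.001,0.001,0],0],
    [[0.001,0,0],0],
    [[0,0,0],0],
  ],
)

```text
time_s: 22.55
tcp_pos: [0.4914, -0.0107, 0.0204]
ee_rot: [[-0.294, -0.956, 0.003], [-0.956, 0.294, 0.003], [-0.004, -0.002, -1.0]]
wrist_force: [-0.8, 10.2, -3.4]
gripper_width: 0.194
gripper_force: 30.0
```

apply_moves(
  moves=[
    [[0.001,0.0005,0],0],
    [[0.001,0,0],0],
    [[0,0,0],0],
  ],
)

```text
time_s: 22.8
tcp_pos: [0.4912, -0.0116, 0.0205]
ee_rot: [[-0.294, -0.956, 0.005], [-0.956, 0.294, 0.004], [-0.006, -0.004, -1.0]]
wrist_force: [-0.6, 14.5, -5.4]
gripper_width: 0.196
gripper_force: 30.0
```

apply_moves(
  moves=[
    [[0.001,0,0],0],
    [[0,0,0],0],
  ],
)

```text
time_s: 22.97
tcp_pos: [0.4912, -0.0117, 0.0205]
ee_rot: [[-0.294, -0.956, 0.006], [-0.956, 0.294, 0.005], [-0.007, -0.004, -1.0]]
wrist_force: [-0.3, 18.4, -4.9]
gripper_width: 0.196
gripper_force: 30.0
```

```bash
python3 - <<'E'
from h import *
s=np.load('stage.npy')
go([.4956,.0028,.021],180+np.degrees(s[2]))
print(T([0,0,-s[2]],[r.sense()['wrist_force']]))
E
```

```text
t 22.97 yaw 162.91 tcp [ 0.4912 -0.0117  0.0205] F [-0.3 18.4 -4.9] w 17.1 gf 30.0 | turn -0.08 shift mm [-15.2   0.   -0.5]
[[-5.6750468  17.54490201 -4.87877979]]
```

The plunger is at its stop: 15.2 mm of travel, with the force rising to 17.5 N (the spring alone gives 10.5 N) and no further motion. I'll let it settle and take a final look.

apply_moves(
  moves=[
    [[0.0005,0.001,0],0],
    [[0,0,0],0],
    [[0,0,0],0],
    [[0,0,0],0],
    [[0,0,0],0],
  ],
)

```text
time_s: 23.38
tcp_pos: [0.4912, -0.0117, 0.0205]
ee_rot: [[-0.293, -0.956, 0.008], [-0.956, 0.293, 0.005], [-0.008, -0.006, -1.0]]
wrist_force: [1.1, 17.2, -6.7]
gripper_width: 0.199
gripper_force: 30.0
```

```bash
python3 - <<'E'
from h import *
s=np.load('stage.npy')
go([.4956,.0028,.021],180+np.degrees(s[2]))
ims=[]
for n in ["top","side"]:
    p=imaging.capture(n)
    o=(proj(p,T(s,[(0,0,.05)]))[0]-[65,95]).astype(int);ims.append(cv2.resize(p["frame"][o[1]:o[1]+195,o[0]:o[0]+133],None,fx=3,fy=3,interpolation=cv2.INTER_CUBIC))
cv2.imwrite("pics/f.png",np.hstack(ims))
E
```

```text
t 23.38 yaw 162.95 tcp [ 0.4912 -0.0117  0.0205] F [ 1.1 17.2 -6.7] w 17.3 gf 30.0 | turn -0.04 shift mm [-15.2   0.   -0.5]
```

View pics/f.png

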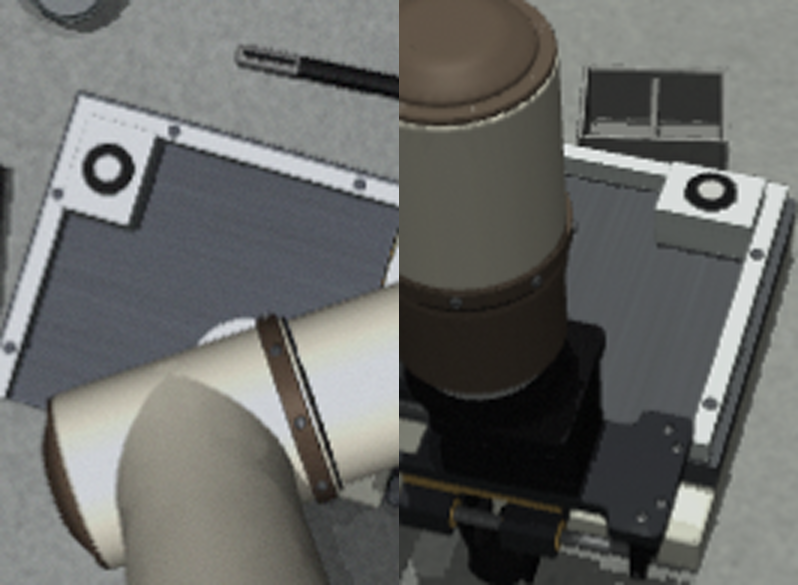

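The block still sits square in the corner (top crop, around (107,170)). The gripper holds the knob fully back at 15.2 mm with a steady 17 N, and the bystanders in view are where they were. Handing in.

```bash
python3 -c "
from station import r
print(r.finish_job())"
```

```text
the job is handed in; nothing more can be done
None
```

The job is handed in at about 23 s: the block is flush in the fence corner, and the gripper is still holding the plunger fully back at its stop (15.2 mm measured); no verdict was returned.

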